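# Press the label holder home behind the lip of the block archive

### The job

Take the label holder out of its grey stand and push its thin blade down behind the metal lip on the front edge of the white block archive, until its lower edge sits fully home on the channel floor. A spring bar in the channel pushes it up again, so press down firmly without forcing it, and finish while still holding it pressed home: do not let go. Leave the jar, the beaker and the steel wax mould where they are.

Things in the scene. Friction and masses are not known exactly. Their poses are not given: they have to be found in the camera images.
- holder: Loose white plastic label holder, upright, about 60 g, same on both sides. Lower part: blade 5 thick (x) x 56 wide (y) x 50 high. Upper part, to grip: plate 10 thick (x) x 56 wide (y), from 50 to 95 above the underside, a paper label on either face. Origin: centre of the blade's underside; z up along the plate, x across its thickness.
- holder_top (a point): Centre of the label holder's top edge, 95 mm above its underside.
- stand: Fixed grey plastic stand 60 (x) x 100 (y) x 35 high in which the holder starts upright, its x axis along the stand's x. Slot 7 x 64, open at the top, its floor 10 above the bench. Origin: centre of its underside, on the bench.
- archive: Fixed white cabinet 130 deep x 240 wide x 90 high, drawer fronts, row of tissue cassettes 22 high on the back of its top. Aluminium label channel along the middle of its front edge: an upward-open slot, floor 41 above the bench, behind a lip 3 thick. Origin: on the bench right under the slot's centre; x points across the slot into the cabinet, y along the slot, z up.
- channel_mouth (a point): Centre of the channel where the straight slot begins, 82 above the bench. Slot 9 wide (x) x 80 long (y); above this point both sides flare outwards, on the cabinet side up to 90 and on the lip up to 92 above the bench, to a mouth 25 wide.
- channel_floor (a point): Centre of the channel at floor height, 41 above the bench; the holder's underside rests here when home.
- spring_bar (a joint): Steel spring bar, 24 wide, in the middle of the channel floor; its top stands 12 mm above the floor (53 above the bench) when free. Value: how far it is pressed down, in m: 0 free, 0.012 when the holder is home on the channel floor. It pushes up with about 3 N at first and 8 N when the holder is home, and lifts the holder again if that is let go.
- jar: Bystander: amber jar, 48 across, 55 high, loose. Origin: centre of its underside.
- beaker: Bystander: clear open beaker, 68 across, 85 high, loose. Origin: centre of its underside.
- wax_mould: Bystander: steel wax mould, 50 x 40 x 18 high, loose. Origin: centre of its underside.
Things that resemble listed ones, but are neither listed nor needed, are in the scene too. There is more than one size of the holder; the job needs the middle-sized.

How it is judged:
By the outcome, as a careful person would: the job done as asked, in the order asked, and still so for the second after the job is handed in, while the arm keeps its last pose, push and grip.
It also fails if it takes over 45 s, if anything falls off the work surface, if the arm or the gripper's body presses on something with over 40 N, if the wrist force passes 120 N, or if a joint passes its speed limit or range.

### The arm

A 6-joint arm with a two-finger parallel gripper is mounted at the origin on the work surface. World frame = base frame: x ahead of the robot, y to its left, z up, the work surface at z = 0. Lengths are in m, angles in rad, forces in N, time in s.
With the tool pointing down it reaches from about 0.3 to 0.875 m from the base axis. Payload 6.4 kg.
Tool frame: the origin (TCP) lies between the finger pads; the fingertips stand 11 mm ahead of it and the grasp point (between the pads) lies 8 mm behind it; z points along the fingers, y is the line along which they close (so a half turn about z gives the same grasp; the last joint's range is limited). The gripper opens to 85 mm and grips with 20 to 120 N. Pads are 22 mm wide; open, the fingers measure 114 mm over their backs; the gripper's body (76 mm by 85 mm) begins 54 mm behind the grasp point. The pads swing forward as they close: fully open they stand 13 mm farther back than shut.
Start: joints at [-1.524, 0.181, 1.607, -0, 1.354, -0.206], TCP at [0.144, -0.557, 0.242] pointing down, gripper open.
Joint ranges: [-2.99, 2.99], [-0.89, 2.07], [0.3, 2.58], [-1.14, 4.28], [0, 2.63], [-3.12, 3.12]. Speed limits (rad/s): [2.57, 2.57, 3.01, 3.14, 3.14, 3.14].

### API

Orientations are given as a unit quaternion [x, y, z, w].
In Python, from workcell import ctrl, imaging, finder gives the robot as it stands. The module is installed in compiled form; this text tells all that it offers.
- The arm moves only by the tool apply_moves, never from a script. Its argument "targets" is a list of rows, each an object with "twist": the turn, a rotation vector about the tool's x, y, z in degrees, a list of three; "delta_pos": the shift along the tool's x, y, z in mm, a list of three; "fingers": the opening, from 0 (shut) to 1 (fully open). A call has 1 to 12 rows; each row is the pose to reach, as a shift and turn from the pose commanded when the call began, along the tool's axes at that moment; what a row does not reach only later rows make up. A row lasts 1/12 s, in which the tool goes at most 41.7 mm and 7.16 degrees, less where a joint would pass 70% of its speed; a pose out of reach is approached as far as the arm can. A call with a gripper value outside its range is refused whole. The fingers move at their own pace and stop on an object; "squeeze" is the grip in N (left out, the last holds). Time passes only in rows, so rows that repeat a pose let the fingers close. It gives the time, the measured TCP pose, the force, the opening and the grip force at its end, in the units of the state.
- ctrl.observe(): the state, without advancing time (a new reading comes with each control period).
- imaging.camera(name): name is "scene" or "side" or "wrist"; returns a dict with "color" (384x512x3 uint8, red, green, blue), "camera_matrix" (3x3 intrinsics, pixels), "k1" (the pictures are not rectified: a ray, as slopes to the right and down, at radius r is drawn at 1 + k1 r^2 times it, then the intrinsics apply), "view" (4x4, takes a point from world to camera coordinates). Camera axes: x right, y up, looking along -z (the intrinsics and any distortion apply to the point x, -y, -z); pixel columns grow to the right and rows downward; lengths in m; the calibration is good to about 2 mm. A picture is of the moment at which its call begins. There is no depth.
- ctrl.job_done(): hands the job in; it is judged then, once.
Trained networks look in the newest picture that a camera, given by its name, has taken for a name from the list of things; names that differ only in an ending like _2 or _b are one class to them, and where a whole thing is asked for, a point or a joint stands for the part that bears it (a point fixed in the world has none). Each returns a list of dicts, best first, with "score" (0 to 1); they miss things now and then, are a little off and sometimes report something else, mostly with a low value. They report only what shows in the picture. A call takes as long as a camera call. They do not tell look-alikes from the thing itself.
- finder.boxes_of(camera, name): "bbox" ([left, top, right, bottom] in pixels, round what is visible of it).
The state is a dict: "t": time; "qpos": joint angles; "qvel": joint speeds; "joint_torque": joint torques, N m; "position": TCP position; "tcp_rot": TCP orientation; "ft_force": force on the tool from outside, world axes, zero at the start; "wrist_torque": the same for the moment, N m; "grip_width": opening from 0.0 (shut) to 1.0 (fully open); "grip_force": force on a finger pad.
Only numpy, scipy, OpenCV 4.12 (cv2) and the standard library are available. Lean on these libraries where they do the work, as an engineer would, in place of code of your own. Each camera call takes 0.05 s, during which the arm holds its last target. There are 200 camera calls.

## Working session

There is one attempt and no reset: what is moved stays moved. The work goes in short steps, Python scripts to look and compute and a tool call to move; the robot and the scene stay as the last step left them, time stands still between calls to the robot, and variables do not carry over. Pictures are saved under pics/ and viewed, at most 10 in all, crops included, and the job is handed in when it is done.

Besides the shell and the picture viewer there is one more tool, called after ">>>" by a JSON object that holds its "name" and its "arguments", one argument or row to a line. apply_moves: Moves the arm, as the interface text tells. Its arguments: {"type":"object","properties":{"targets":{"type":"array"},"squeeze":{"type":"number"}},"required":["targets"]}

```bash
mkdir -p pics
cat > h.py <<'E'
import numpy as np, cv2
from scipy.spatial.transform import Rotation as R
from workcell import ctrl, imaging, finder
def rays(c,px):
    px=np.atleast_2d(np.float64(px));K=c["camera_matrix"]
    d=np.c_[(px[:,0]-K[0][2])/K[0][0],(px[:,1]-K[1][2])/K[1][1]];u=d.copy()
    for _ in range(20): u=d/(1+c["k1"]*(u**2).sum(1,keepdims=True))
    V=np.array(c["view"]);r=np.c_[u[:,0],-u[:,1],-np.ones(len(u))]@V[:3,:3]
    return -V[:3,:3].T@V[:3,3],r/np.linalg.norm(r,axis=1,keepdims=True)
def proj(c,P):
    V=np.array(c["view"]);p=np.atleast_2d(P)@V[:3,:3].T+V[:3,3];K=c["camera_matrix"]
    u=np.c_[p[:,0]/-p[:,2],-p[:,1]/-p[:,2]];u=u*(1+c["k1"]*(u**2).sum(1,keepdims=True))
    return np.c_[u[:,0]*K[0][0]+K[0][2],u[:,1]*K[1][1]+K[1][2]]
def plane(c,px,z):
    o,r=rays(c,px);return o+r*((z-o[2])/r[:,2:])
E
python3 - <<'E'
from h import *
ims=[]
for n in ("scene","side","wrist"):
    c=imaging.camera(n);ims.append(c["color"][...,::-1])
    V=np.array(c["view"]);print(n,"cam at",(-V[:3,:3].T@V[:3,3]).round(3),"f",np.array(c["camera_matrix"])[0,0].round(1))
    for t in ("holder","stand","archive","jar","beaker","wax_mould"):
        for b in finder.boxes_of(n,t)[:4]: print(t,np.round(b["score"],2),np.round(b["bbox"],1).tolist())
for n,i in zip(("scene","side","wrist"),ims): cv2.imwrite(f"pics/{n}0.png",cv2.resize(i,(768,576),interpolation=cv2.INTER_CUBIC))
E
```

```text
scene cam at [ 1.311 -0.464  1.012] f 490.2
holder 0.95 [185.9, 217.0, 213.9, 239.4]
holder 0.83 [157.8, 174.2, 192.8, 215.7]
holder 0.63 [241.6, 205.9, 248.7, 231.1]
stand 0.6 [183.4, 224.1, 223.9, 258.7]
archive 0.6 [285.7, 148.7, 383.4, 230.5]
jar 0.78 [224.3, 166.0, 241.4, 192.0]
jar 0.21 [284.1, 149.6, 382.9, 230.3]
beaker 0.59 [404.1, 146.2, 432.2, 181.4]
wax_mould 0.73 [96.0, 238.7, 121.4, 257.6]
side cam at [0.056 0.831 0.824] f 376.6
holder 0.92 [299.7, 153.9, 321.7, 183.5]
holder 0.74 [266.6, 151.8, 279.4, 169.1]
stand 0.71 [257.2, 161.2, 287.1, 181.1]
archive 0.87 [161.8, 185.6, 238.3, 270.2]
jar 0.72 [283.6, 197.4, 301.2, 218.5]
beaker 0.76 [117.2, 260.7, 147.6, 298.6]
wax_mould 0.44 [312.3, 147.2, 325.2, 156.1]
wrist cam at [ 0.209 -0.54   0.373] f 341.1
```

View pics/scene0.png

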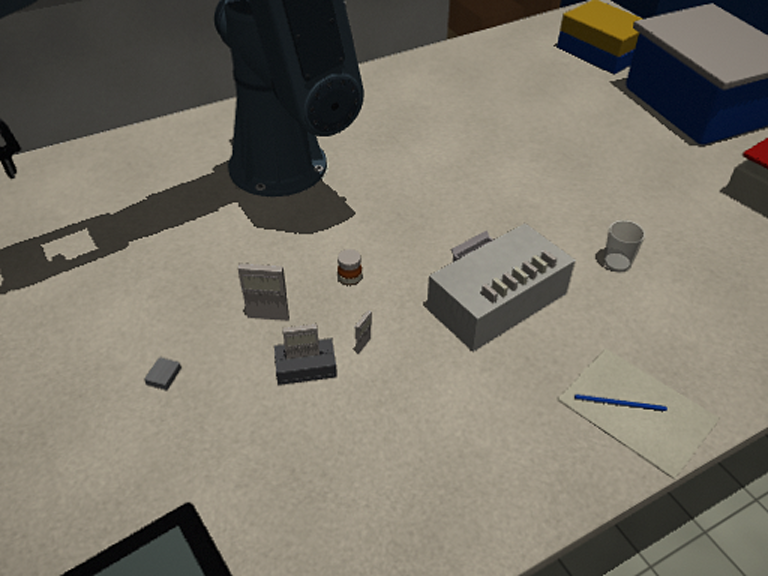

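View pics/side0.png

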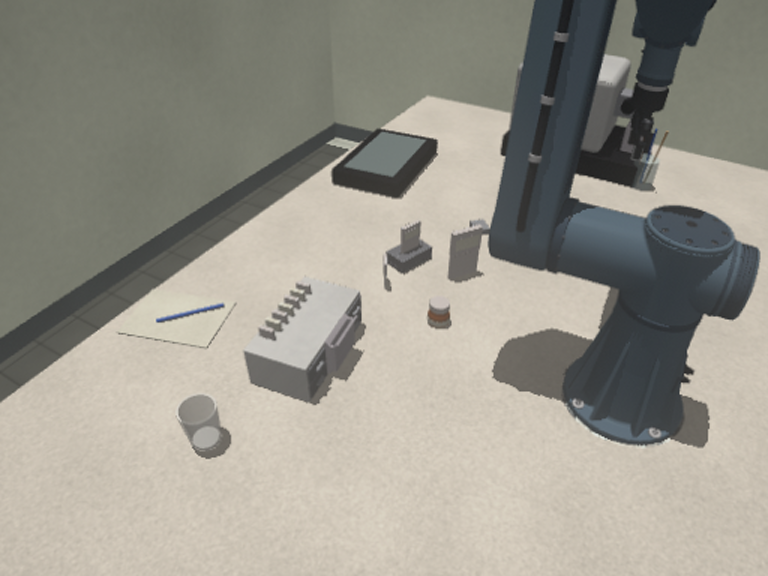

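Candidates for the holder in scene pixels (512 px scale): the large one at (175,195), the one in the grey stand at (200,228), and the small one at (242,218). The one in the stand is middle-sized and fits the description, so I'll check it in a close crop composite.

Run:
```python
from h import *
a=imaging.camera("scene")["color"][...,::-1];b=imaging.camera("side")["color"][...,::-1]
def cr(i,x,y,w,h): return cv2.resize(i[y:y+h,x:x+w],(400,300),interpolation=cv2.INTER_CUBIC)
m=np.vstack([np.hstack([cr(a,170,208,72,54),cr(a,280,140,112,84)]),np.hstack([cr(b,250,143,48,36),cr(b,155,180,100,75)])])
cv2.imwrite("pics/comp.png",m)
```

```text
(no output)
```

View pics/comp.png

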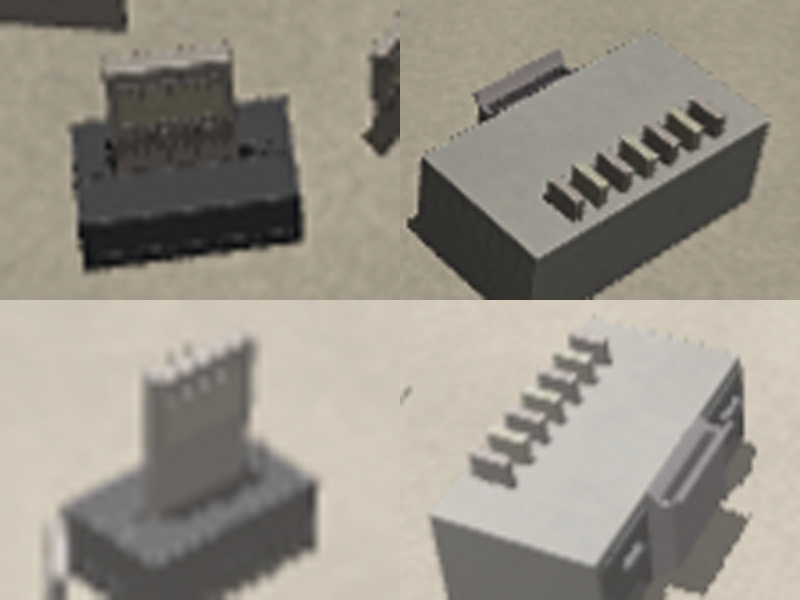

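The crop shows the middle holder upright in the grey stand. In the scene view the stand's top corners are at crop (72,122), (287,97), (300,190) and (80,215). The archive channel faces the robot.

Run:
```python
from h import *
s=imaging.camera("scene");d=imaging.camera("side")
k=72/400
st=np.array([(72,122),(287,97),(300,190),(80,215)])*k+[170,208]
P=plane(s,st,.035);print("stand",P.round(4).tolist(),P.mean(0).round(4),[np.linalg.norm(P[i]-P[(i+1)%4]).round(4) for i in range(4)])
k=112/400
ar=(np.array([(422,157),(650,32),(768,122),(538,258)])-[400,0])*k+[280,140]
P=plane(s,ar,.09);print("arch",P.round(4).tolist(),P.mean(0).round(4),[np.linalg.norm(P[i]-P[(i+1)%4]).round(4) for i in range(4)])
ar=(np.array([(600,318),(740,355),(595,568),(430,515)])-[400,300])*.25+[155,180]
P=plane(d,ar,.09);print("arch side",P.round(4).tolist(),[np.linalg.norm(P[i]-P[(i+1)%4]).round(4) for i in range(4)])
h=np.array([(105,65),(230,52)])*.18+[170,208]
P=plane(s,h,.105);print("htop",P.round(4).tolist(), np.linalg.norm(P[0]-P[1]))
h=(np.array([(150,378),(250,338)])-[0,300])*.12+[250,143]
P=plane(d,h,.105);print("htop side",P.round(4).tolist(), np.linalg.norm(P[0]-P[1]))
h=(np.array([(65,515),(315,483)])-[0,300])*.12+[250,143]
print("stand side",plane(d,h,.035).round(4).tolist())
for n,z in(("jar",.0),("beaker",0)):
  for c,q in((s,"scene"),(d,"side")):
    b=finder.boxes_of(q,n)[0]["bbox"];print(n,plane(c,[(b[0]+b[2])/2,(b[1]+b[3])/2],.03 if n=="jar" else .043).round(3))
o=ctrl.observe();print(o["position"],o["tcp_rot"],R.from_quat(o["tcp_rot"]).as_matrix().round(3).tolist(),o["grip_width"])
w=imaging.camera("wrist");T=np.eye(4);T[:3,:3]=R.from_quat(o["tcp_rot"]).as_matrix();T[:3,3]=o["position"]
print((np.linalg.inv(T)@np.linalg.inv(np.array(w["view"]))).round(4).tolist())
```

```text
stand [[0.516, -0.2248, 0.035], [0.5509, -0.1315, 0.035], [0.6028, -0.1509, 0.035], [0.5674, -0.243, 0.035]] [ 0.5593 -0.1875  0.035 ] [np.float64(0.0996), np.float64(0.0554), np.float64(0.0987), np.float64(0.0545)]
arch [[0.5481, 0.0641, 0.09], [0.5161, 0.2997, 0.09], [0.6438, 0.3144, 0.09], [0.6735, 0.0823, 0.09]] [0.5954 0.1901 0.09  ] [np.float64(0.2378), np.float64(0.1285), np.float64(0.2339), np.float64(0.1267)]
arch side [[0.6577, 0.0849, 0.09], [0.537, 0.0696, 0.09], [0.5049, 0.3062, 0.09], [0.6313, 0.3223, 0.09]] [np.float64(0.1217), np.float64(0.2388), np.float64(0.1274), np.float64(0.2388)]
htop [[0.5502, -0.2166, 0.105], [0.57, -0.1657, 0.105]] 0.054613193073514754
htop side [[0.561, -0.159, 0.105], [0.5386, -0.2081, 0.105]] 0.053931860449556154
stand side [[0.5911, -0.141, 0.035], [0.5075, -0.2169, 0.035]]
jar [[ 0.405 -0.019  0.03 ]]
jar [[ 0.39  -0.012  0.03 ]]
beaker [[0.623 0.467 0.043]]
beaker [[0.629 0.462 0.043]]
[ 0.14385499 -0.55671163  0.24225745] [ 9.92020223e-01  1.26078852e-01  1.05693028e-05 -3.08203972e-05] [[0.968, 0.25, 0.0], [0.25, -0.968, 0.0], [0.0, -0.0, -1.0]] 0.9979640701218444
[[0.0012, 0.9639, 0.2664, 0.0674], [1.0, -0.0013, 0.0005, 0.0004], [0.0008, 0.2664, -0.9639, -0.1305], [0.0, 0.0, 0.0, 1.0]]
```

>>> {"name": "apply_moves", "arguments": {
  "targets": [
    {"twist":[0,0,-7],"delta_pos":[35,-18,0],"fingers":1},
    {"twist":[0,0,-14],"delta_pos":[70,-36,0],"fingers":1},
    {"twist":[0,0,-21],"delta_pos":[105,-55,0],"fingers":1},
    {"twist":[0,0,-28],"delta_pos":[140,-73,0],"fingers":1},
    {"twist":[0,0,-35],"delta_pos":[175,-91,0],"fingers":1},
    {"twist":[0,0,-42],"delta_pos":[210,-109,0],"fingers":1},
    {"twist":[0,0,-49],"delta_pos":[245,-128,0],"fingers":1},
    {"twist":[0,0,-55],"delta_pos":[280,-146,0],"fingers":1},
    {"twist":[0,0,-55],"delta_pos":[315,-164,0],"fingers":1},
    {"twist":[0,0,-55],"delta_pos":[350,-182,0],"fingers":1},
    {"twist":[0,0,-55],"delta_pos":[385,-201,0],"fingers":1},
    {"twist":[0,0,-55],"delta_pos":[420,-219,0],"fingers":1}
  ]
}}

```text
t: 2.5
position: [0.497, -0.2379, 0.2425]
tcp_rot: [0.822, 0.57, 0.0, 0.0]
ft_force: [-0.0, -0.9, -0.5]
grip_width: 0.997
grip_force: 0.0
```

>>> {"name": "apply_moves", "arguments": {
  "targets": [
    {"twist":[0,0,0],"delta_pos":[34,18,0],"fingers":1},
    {"twist":[0,0,0],"delta_pos":[68,36,0],"fingers":1},
    {"twist":[0,0,0],"delta_pos":[68,36,0],"fingers":1},
    {"twist":[0,0,0],"delta_pos":[68,36,0],"fingers":1}
  ]
}}

```text
t: 2.83
position: [0.5543, -0.1868, 0.242]
tcp_rot: [0.821, 0.571, -0.0, -0.0]
ft_force: [-0.6, -0.8, -0.1]
grip_width: 1.004
grip_force: 0.0
```

Run:
```python
from h import *
c=imaging.camera("wrist");cv2.imwrite("pics/w1.png",cv2.resize(c["color"][...,::-1],(768,576),interpolation=cv2.INTER_CUBIC))
o=ctrl.observe();print(o["position"],o["tcp_rot"])
for t in ("holder","stand"):
    for b in finder.boxes_of("wrist",t)[:3]: print(t,np.round(b["score"],2),np.round(b["bbox"],1).tolist())
```

```text
[ 0.55339278 -0.18790934  0.24196563] [ 8.21159386e-01  5.70698782e-01 -3.30556822e-04 -2.32717080e-04]
holder 0.93 [253.1, 136.4, 270.7, 220.5]
holder 0.64 [94.6, 178.1, 155.4, 274.7]
holder 0.63 [198.9, 35.1, 244.2, 72.0]
stand 0.69 [227.2, 111.7, 290.9, 210.1]
```

View pics/w1.png

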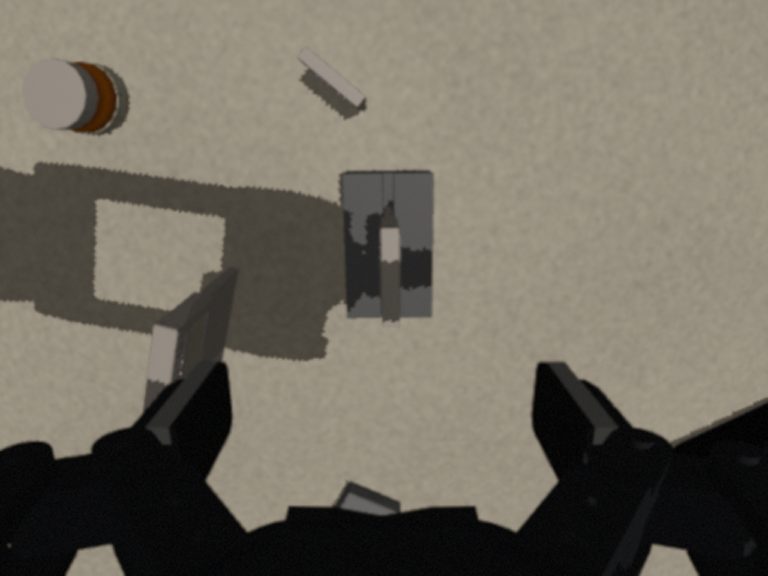

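The wrist view shows the middle holder's top strip at about (381–401, 228–320) in the 768 px picture, upright in the stand. The large holder at (165,330) is near the left finger's path, so I'll work out clearances.

Run:
```python
from h import *
c=imaging.camera("wrist");o=ctrl.observe();Rm=R.from_quat(o["tcp_rot"]).as_matrix();p=o["position"]
def sh(n,px,z):
    P=plane(c,np.array(px)/1.5,z);L=(P-p)@Rm;print(n,"world",P.round(4).tolist(),"tool mm",(L*1e3).round(1).tolist())
    return P
H=sh("htop",[(381,228),(400,228),(400,320),(381,320)],.105)
S=sh("stand",[(340,171),(433,171),(433,317),(347,317)],.035)
print("stand mean",S.mean(0),"htop mean",H.mean(0))
for z in (.11,.13,.15): sh(f"large top z{z}",[(152,325),(176,328),(147,400)],z)
sh("large foot",[(238,270)],0)
sh("jar",[(58,95)],.055);sh("small",[(300,55),(365,105)],.06)
for q in ("scene","side"):
    s=imaging.camera(q);b=finder.boxes_of(q,"holder")
    for k in b[:3]:
        x=k["bbox"];print(q,np.round(x),"bottom",plane(s,[(x[0]+x[2])/2,x[3]-3],0).round(3))
```

```text
htop world [[0.5607, -0.1674, 0.105], [0.5701, -0.1709, 0.105], [0.5526, -0.2192, 0.105], [0.5428, -0.2155, 0.105]] tool mm [[23.7, -0.0, 137.3], [23.7, 10.0, 137.3], [-27.7, 10.6, 137.3], [-27.7, 0.1, 137.3]]
stand world [[0.5448, -0.1337, 0.035], [0.6013, -0.1548, 0.035], [0.5687, -0.2494, 0.035], [0.5125, -0.2284, 0.035]] tool mm [[49.6, -26.7, 207.3], [49.7, 33.6, 207.2], [-50.3, 36.3, 207.3], [-50.4, -23.7, 207.3]]
stand mean [ 0.55684523 -0.19158649  0.035     ] htop mean [ 0.55655644 -0.19321418  0.105     ]
large top z0.11 world [[0.4229, -0.1724, 0.11], [0.435, -0.1787, 0.11], [0.3978, -0.2129, 0.11]] tool mm [[-29.5, -127.3, 132.3], [-31.2, -113.7, 132.3], [-76.2, -136.6, 132.3]]
large top z0.13 world [[0.4346, -0.1689, 0.13], [0.4458, -0.1747, 0.13], [0.4114, -0.2063, 0.13]] tool mm [[-22.2, -117.6, 112.3], [-23.7, -105.0, 112.3], [-65.3, -126.2, 112.3]]
large top z0.15 world [[0.4463, -0.1654, 0.15], [0.4566, -0.1708, 0.15], [0.425, -0.1997, 0.15]] tool mm [[-14.8, -107.9, 92.3], [-16.2, -96.4, 92.3], [-54.4, -115.8, 92.3]]
large foot world [[0.4422, -0.1753, 0.0]] tool mm [[-25.4, -108.1, 242.3]]
jar world [[0.4011, -0.0264, 0.055]] tool mm [[99.4, -199.1, 187.3]]
small world [[0.5498, -0.0634, 0.06], [0.5748, -0.1028, 0.06]] tool mm [[117.2, -46.9, 182.2], [89.1, -9.5, 182.2]]
scene [186. 216. 214. 241.] bottom [[ 0.534 -0.189  0.   ]]
scene [157. 175. 194. 213.] bottom [[ 0.414 -0.206  0.   ]]
scene [239. 208. 249. 234.] bottom [[ 0.571 -0.077  0.   ]]
side [267. 151. 279. 170.] bottom [[ 0.569 -0.222  0.   ]]
side [300. 153. 320. 185.] bottom [[ 0.41  -0.205  0.   ]]
side [257. 173. 254. 187.] bottom [[ 0.577 -0.096  0.   ]]
```

>>> {"name": "apply_moves", "arguments": {
  "targets": [
    {"twist":[0,0,-0.8],"delta_pos":[-2,5,30],"fingers":1},
    {"twist":[0,0,-0.8],"delta_pos":[-2,5,60],"fingers":1},
    {"twist":[0,0,-0.8],"delta_pos":[-2,5,90],"fingers":1},
    {"twist":[0,0,-0.8],"delta_pos":[-2,5,90],"fingers":1},
    {"twist":[0,0,-0.8],"delta_pos":[-2,5,90],"fingers":1}
  ]
}}

```text
t: 3.65
position: [0.5559, -0.192, 0.151]
tcp_rot: [0.818, 0.575, -0.001, -0.002]
ft_force: [-0.5, -0.1, -0.2]
grip_width: 1.005
grip_force: 0.0
```

Run:
```python
from h import *
c=imaging.camera("wrist");cv2.imwrite("pics/w2.png",cv2.resize(c["color"][80:380,110:410][...,::-1],(600,600),interpolation=cv2.INTER_CUBIC))
for i in range(3):
    o=ctrl.observe();print(o["position"],o["tcp_rot"]);imaging.camera("wrist")
```

```text
[ 0.55732231 -0.19268227  0.1531211 ] [8.17893047e-01 5.75370283e-01 1.11918491e-05 2.55708734e-05]
[ 0.55817985 -0.19304136  0.15431724] [8.17844558e-01 5.75437669e-01 5.59545312e-04 1.20606988e-03]
[ 0.55857025 -0.19318549  0.15488748] [0.81781911 0.57547195 0.00083329 0.00180073]
```

View pics/w2.png

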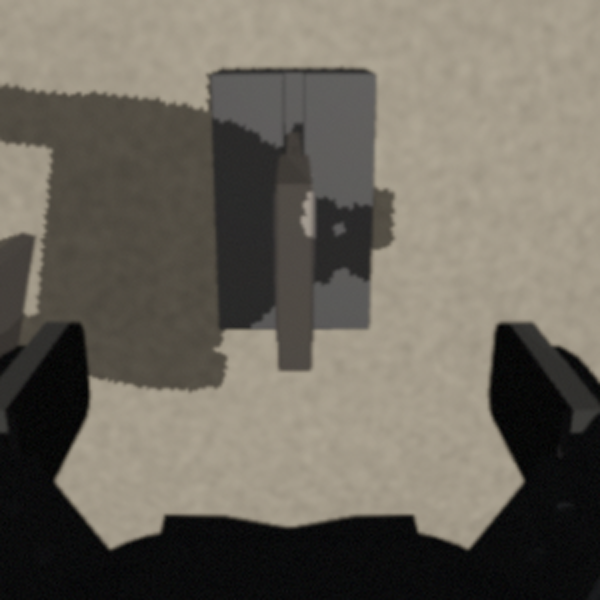

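The closer view shows the holder top at crop (275–313,185) to (278–312,370), centred between the fingers at about x=290.

Run:
```python
from h import *
c=imaging.camera("wrist");o=ctrl.observe();Rm=R.from_quat(o["tcp_rot"]).as_matrix();p=np.array(o["position"]);print(p,o["tcp_rot"],o["t"],o["qvel"])
px=np.array([(275,185),(313,185),(312,370),(278,370)])/2+[110,80]
P=plane(c,px,.105);print(P.mean(0),((P-p)@Rm*1e3).round(1).tolist())
px=np.array([(210,73),(375,73),(369,328),(219,328)])/2+[110,80]
P=plane(c,px,.035);print(P.mean(0),((P-p)@Rm*1e3).round(1).tolist())
```

```text
[ 0.55850298 -0.19300626  0.15475191] [0.81773995 0.57558431 0.00083313 0.00183604] 3.9 [ 0.0012577   0.00239293  0.00815388 -0.00087761 -0.00366883 -0.00075403]
[ 0.56015488 -0.19521395  0.105     ] [[26.3, -3.3, 49.7], [26.3, 7.0, 49.8], [-29.3, 7.3, 49.8], [-29.3, -2.7, 49.8]]
[ 0.56172876 -0.19208854  0.035     ] [[52.1, -28.0, 119.6], [52.1, 31.7, 119.8], [-48.0, 32.7, 119.9], [-48.0, -27.3, 119.7]]
```

>>> {"name": "apply_moves", "arguments": {
  "targets": [
    {"twist":[0,0,0],"delta_pos":[-1,2,20],"fingers":1},
    {"twist":[0,0,0],"delta_pos":[-1,2,40],"fingers":1},
    {"twist":[0,0,0],"delta_pos":[-1,2,58],"fingers":1},
    {"twist":[0,0,0],"delta_pos":[-1,2,68],"fingers":1},
    {"twist":[0,0,0],"delta_pos":[-1,2,74],"fingers":1},
    {"twist":[0,0,0],"delta_pos":[-1,2,74],"fingers":1},
    {"twist":[0,0,0],"delta_pos":[-1,2,74],"fingers":1},
    {"twist":[0,0,0],"delta_pos":[-1,2,74],"fingers":1}
  ]
}}

```text
t: 4.57
position: [0.5597, -0.1943, 0.0797]
tcp_rot: [0.818, 0.576, 0.0, 0.001]
ft_force: [-0.5, 0.3, -0.0]
grip_width: 0.997
grip_force: 0.0
```

>>> {"name": "apply_moves", "arguments": {
  "targets": [
    {"twist":[0,0,0],"delta_pos":[0,0,0],"fingers":0.5},
    {"twist":[0,0,0],"delta_pos":[0,0,0],"fingers":0.25},
    {"twist":[0,0,0],"delta_pos":[0,0,0],"fingers":0},
    {"twist":[0,0,0],"delta_pos":[0,0,0],"fingers":0},
    {"twist":[0,0,0],"delta_pos":[0,0,0],"fingers":0},
    {"twist":[0,0,0],"delta_pos":[0,0,0],"fingers":0},
    {"twist":[0,0,0],"delta_pos":[0,0,0],"fingers":0},
    {"twist":[0,0,0],"delta_pos":[0,0,0],"fingers":0},
    {"twist":[0,0,0],"delta_pos":[0,0,0],"fingers":0},
    {"twist":[0,0,0],"delta_pos":[0,0,0],"fingers":0},
    {"twist":[0,0,0],"delta_pos":[0,0,0],"fingers":0},
    {"twist":[0,0,0],"delta_pos":[0,0,0],"fingers":0}
  ],
  "squeeze": 50
}}

```text
t: 5.57
position: [0.5583, -0.1936, 0.0784]
tcp_rot: [0.818, 0.576, -0.0, -0.0]
ft_force: [-3.7, 1.0, 5.3]
grip_width: 0.109
grip_force: 49.7
```

>>> {"name": "apply_moves", "arguments": {
  "targets": [
    {"twist":[0,0,0],"delta_pos":[0,0,-8],"fingers":0},
    {"twist":[0,0,0],"delta_pos":[0,0,-20],"fingers":0},
    {"twist":[0,0,0],"delta_pos":[0,0,-35],"fingers":0},
    {"twist":[0,0,0],"delta_pos":[0,0,-55],"fingers":0},
    {"twist":[0,0,0],"delta_pos":[0,0,-80],"fingers":0},
    {"twist":[0,0,0],"delta_pos":[0,0,-105],"fingers":0},
    {"twist":[0,0,0],"delta_pos":[0,0,-130],"fingers":0},
    {"twist":[0,0,0],"delta_pos":[0,0,-140],"fingers":0},
    {"twist":[0,0,0],"delta_pos":[0,0,-140],"fingers":0}
  ]
}}

```text
t: 6.32
position: [0.5608, -0.1949, 0.2225]
tcp_rot: [0.818, 0.576, 0.002, 0.003]
ft_force: [0.5, -0.4, -0.6]
grip_width: 0.111
grip_force: 49.2
```

Run:
```python
from h import *
ims=[]
for n in("scene","side"):
    c=imaging.camera(n);b=finder.boxes_of(n,"holder");print([(round(float(k["score"]),2),np.round(k["bbox"]).tolist()) for k in b])
    o=ctrl.observe();q=proj(c,np.array(o["position"]))[0].astype(int);print(n,q,o["position"],o["tcp_rot"],o["ft_force"])
```

```text
[(0.85, [180.0, 175.0, 208.0, 207.0]), (0.73, [158.0, 177.0, 193.0, 214.0]), (0.55, [238.0, 208.0, 246.0, 234.0])]
scene [195 185] [ 0.55872474 -0.19374634  0.21802544] [8.17724068e-01 5.75610379e-01 1.23802722e-04 1.57791594e-04] [-0.36816227  0.15259575 -1.58748225]
[(0.75, [165.0, 186.0, 240.0, 267.0]), (0.74, [300.0, 151.0, 322.0, 187.0]), (0.58, [255.0, 172.0, 256.0, 186.0]), (0.5, [269.0, 116.0, 281.0, 143.0])]
side [274 120] [ 0.55786753 -0.19327631  0.21628643] [ 8.17736098e-01  5.75591276e-01 -6.10708241e-04 -1.40811273e-03] [ 0.15707205 -0.62027886 -0.797789  ]
```

>>> {"name": "apply_moves", "arguments": {
  "targets": [
    {"twist":[0,0,-1.5],"delta_pos":[12,-6,0],"fingers":0},
    {"twist":[0,0,-4],"delta_pos":[38,-18,0],"fingers":0},
    {"twist":[0,0,-8],"delta_pos":[70,-33,0],"fingers":0},
    {"twist":[0,0,-12],"delta_pos":[102,-48,0],"fingers":0},
    {"twist":[0,0,-16],"delta_pos":[134,-64,0],"fingers":0},
    {"twist":[0,0,-20],"delta_pos":[166,-79,0],"fingers":0},
    {"twist":[0,0,-24],"delta_pos":[198,-94,0],"fingers":0},
    {"twist":[0,0,-26],"delta_pos":[230,-109,0],"fingers":0},
    {"twist":[0,0,-27.4],"delta_pos":[250,-119,0],"fingers":0},
    {"twist":[0,0,-27.4],"delta_pos":[260,-124,0],"fingers":0},
    {"twist":[0,0,-27.4],"delta_pos":[260,-124,0],"fingers":0},
    {"twist":[0,0,-27.4],"delta_pos":[260,-124,0],"fingers":0}
  ]
}}

```text
t: 7.52
position: [0.5294, 0.0928, 0.2176]
tcp_rot: [0.658, 0.753, -0.001, -0.0]
ft_force: [-0.3, 0.4, -1.6]
grip_width: 0.111
grip_force: 49.1
```

>>> {"name": "apply_moves", "arguments": {
  "targets": [
    {"twist":[0,0,0],"delta_pos":[0,0,0],"fingers":0},
    {"twist":[0,0,0],"delta_pos":[0,0,0],"fingers":0},
    {"twist":[0,0,0],"delta_pos":[0,0,0],"fingers":0},
    {"twist":[0,0,0],"delta_pos":[0,0,0],"fingers":0}
  ]
}}

```text
t: 7.85
position: [0.53, 0.0917, 0.2182]
tcp_rot: [0.659, 0.752, -0.0, 0.0]
ft_force: [0.3, -0.4, -1.0]
grip_width: 0.112
grip_force: 49.1
```

Run:
```python
from h import *
c=imaging.camera("wrist");o=ctrl.observe();print(o["position"],o["tcp_rot"],o["t"])
cv2.imwrite("pics/w3.png",cv2.resize(c["color"][...,::-1],(800,600),interpolation=cv2.INTER_CUBIC))
np.save("w3.npy",np.r_[o["position"],o["tcp_rot"]]);import pickle;pickle.dump({k:c[k] for k in c},open("w3.pkl","wb"))
```

```text
[0.52995747 0.09188745 0.2182716 ] [ 6.58713010e-01  7.52394292e-01 -1.43140697e-05  9.03051065e-06] 7.9
```

View pics/w3.png

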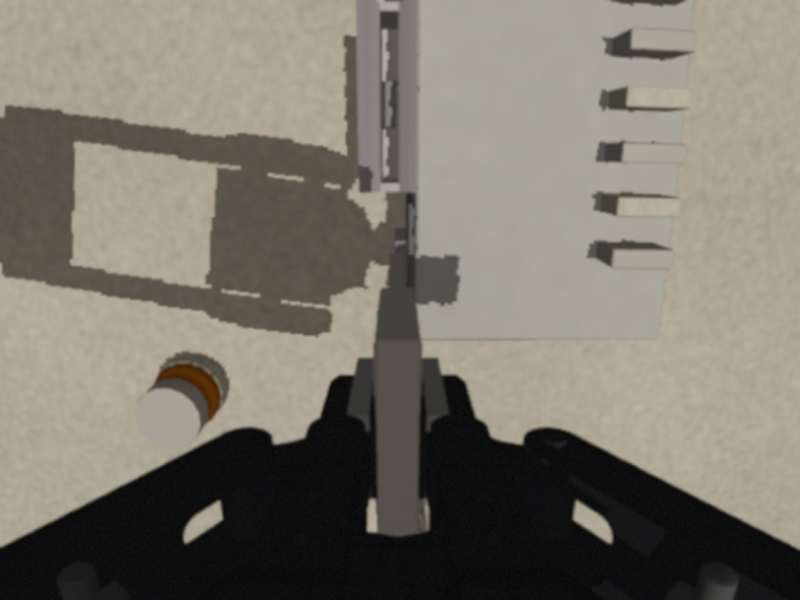

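The wrist view shows the channel behind the lip: slot dark gap at about columns 383–398, rows 10–185, and cabinet top edge at column 418. The jar is clear. I'll zoom on the channel.

Run:
```python
from h import *
import pickle
c=pickle.load(open("w3.pkl","rb"));i=c["color"][0:130,215:285][...,::-1]
i=cv2.convertScaleAbs(cv2.resize(i,None,fx=8,fy=4.6,interpolation=cv2.INTER_CUBIC),alpha=1.3);cv2.imwrite("pics/w3z.png",i)
g=cv2.cvtColor(c["color"],cv2.COLOR_RGB2GRAY)
for r in (15,30,45,60,75,90,105,112): print(r,g[r-2:r+3,222:276].mean(0).astype(int).tolist())
```

```text
15 [162, 163, 164, 165, 164, 156, 141, 131, 129, 130, 129, 127, 127, 128, 129, 129, 131, 132, 133, 131, 122, 87, 62, 59, 60, 59, 57, 56, 57, 57, 57, 60, 76, 100, 114, 117, 118, 119, 119, 120, 121, 122, 122, 123, 129, 136, 150, 162, 167, 167, 167, 168, 167, 167]
30 [91, 83, 82, 83, 85, 95, 117, 127, 129, 130, 129, 128, 127, 128, 129, 129, 130, 132, 132, 131, 122, 101, 124, 158, 154, 115, 91, 87, 87, 86, 87, 88, 96, 109, 116, 117, 118, 118, 119, 120, 122, 122, 122, 124, 132, 141, 152, 162, 167, 167, 168, 168, 167, 168]
45 [89, 85, 85, 85, 86, 93, 113, 125, 129, 130, 129, 128, 128, 128, 128, 129, 130, 132, 132, 130, 122, 106, 129, 161, 161, 135, 101, 88, 87, 86, 87, 88, 96, 108, 117, 118, 119, 119, 120, 120, 121, 122, 122, 124, 130, 141, 154, 164, 167, 167, 167, 167, 167, 166]
60 [88, 86, 84, 83, 83, 89, 108, 124, 129, 130, 130, 128, 128, 128, 129, 129, 130, 132, 132, 131, 122, 99, 76, 75, 98, 121, 126, 114, 82, 64, 64, 72, 86, 102, 115, 118, 119, 119, 120, 120, 122, 122, 122, 125, 131, 140, 153, 164, 167, 167, 166, 166, 166, 166]
75 [92, 86, 85, 84, 84, 87, 99, 122, 129, 130, 130, 130,
[... 278 characters left out ...]
, 131, 132, 133, 132, 127, 113, 117, 149, 165, 165, 148, 107, 85, 84, 84, 85, 89, 103, 116, 119, 119, 119, 120, 121, 122, 123, 124, 127, 132, 143, 156, 163, 165, 165, 165, 165, 166, 166]
105 [84, 84, 85, 86, 87, 87, 89, 96, 104, 109, 115, 117, 116, 116, 121, 128, 131, 132, 134, 132, 127, 114, 118, 146, 151, 127, 106, 90, 84, 83, 83, 84, 89, 103, 117, 120, 120, 120, 120, 121, 123, 124, 124, 127, 133, 144, 157, 164, 166, 165, 165, 165, 166, 166]
112 [84, 85, 85, 86, 86, 91, 94, 88, 77, 72, 71, 70, 69, 69, 71, 80, 103, 126, 133, 133, 131, 118, 106, 120, 128, 123, 108, 89, 81, 80, 81, 82, 87, 102, 117, 120, 120, 120, 121, 121, 123, 124, 124, 127, 134, 145, 158, 165, 166, 165, 165, 165, 165, 164]
```

View pics/w3z.png

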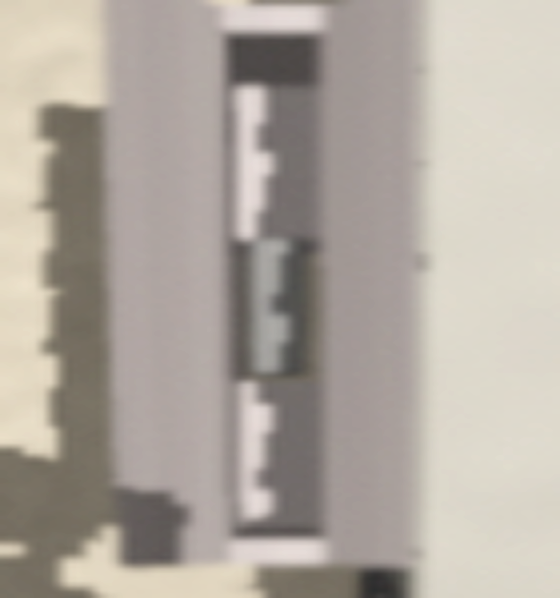

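Run:
```python
from h import *
import pickle
c=pickle.load(open("w3.pkl","rb"));q=np.load("w3.npy");p=q[:3];Rm=R.from_quat(q[3:]).as_matrix()
print(np.array(c["camera_matrix"]).round(2).tolist(),c["k1"])
L=lambda px,z:((plane(c,px,z)-p)@Rm*1e3).round(2)
print("slot L/R far,near",L([(242.8,15),(254.6,15),(243.1,110),(255,110)],.082).tolist())
print("cab edge",L([(267.2,15),(267,105)],.09).tolist(),"lip outer",L([(228,15),(229.5,90)],.092).tolist())
print("ends",L([(249,7.2),(249,116.7),(249,1.7),(249,122)],.082).tolist())
s=L([(242.8,15),(254.6,15),(243.1,110),(255,110)],.082)
# holder edges: top z=tcp+26
print("holder top",L(np.array([(374,341),(420,341),(377,535),(420,535)])/1.5625,p[2]+.026).tolist())
P=plane(c,[(249,7.2),(249,116.7)],.082);print(P,P.mean(0))
# cross-check with fixed cams: predicted channel points
m=P.mean(0)
g=cv2.cvtColor(c["color"],cv2.COLOR_RGB2GRAY)
for r in (225,250,280,310,330): print(r,g[r-1:r+2,234:276].mean(0).astype(int).tolist())
```

```text
[[341.14, 0.0, 254.18], [0.0, 341.14, 188.65], [0.0, 0.0, 1.0]] -0.09186536522737788
slot L/R far,near [[124.31, -8.31, 136.27], [124.3, 0.27, 136.27], [55.82, -8.46, 136.27], [55.82, 0.66, 136.27]]
cab edge [[122.61, 9.15, 128.27], [59.82, 9.52, 128.27]] lip outer [[122.2, -18.37, 126.27], [70.61, -17.97, 126.27]]
ends [[129.71, -3.79, 136.27], [50.74, -3.95, 136.27], [133.52, -3.79, 136.27], [46.7, -3.96, 136.27]]
holder top [[28.06, -4.79, -26.0], [28.07, 4.8, -26.0], [-21.11, -4.7, -26.0], [-21.11, 5.51, -26.0]]
[[0.50904867 0.21995559 0.082     ]
 [0.51933123 0.14165639 0.082     ]] [0.51418995 0.18080599 0.082     ]
225 [166, 167, 168, 165, 147, 102, 78, 79, 81, 82, 83, 83, 82, 82, 82, 83, 83, 82, 82, 82, 82, 82, 82, 83, 83, 82, 82, 82, 82, 83, 82, 82, 81, 79, 80, 100, 138, 162, 167, 167, 166, 165]
250 [53, 52, 52, 46, 45, 60, 71, 77, 81, 82, 82, 82, 82, 83, 82, 82, 83, 82, 83, 83, 83, 81, 83, 82, 82, 82, 83, 82, 83, 82, 82, 82, 81, 78, 71, 56, 37, 39, 50, 52, 52, 53]
280 [12, 12, 13, 15, 14, 20, 40, 65, 78, 81, 82, 82, 83, 83, 83, 82, 82, 83, 83, 82, 82, 83, 82, 82, 82, 83, 82, 83, 82, 82, 83, 82, 80, 70, 50, 27, 15, 15, 14, 11, 13, 11]
310 [11, 12, 11, 15, 14, 16, 28, 52, 73, 80, 82, 82, 82, 82, 82, 82, 82, 81, 81, 82, 82, 81, 81, 82, 81, 82, 82, 82, 81, 81, 81, 81, 76, 60, 34, 17, 14, 15, 12, 13, 11, 10]
330 [72, 132, 160, 166, 168, 167, 156, 114, 82, 80, 81, 82, 81, 81, 81, 82, 81, 81, 81, 81, 82, 82, 82, 81, 82, 82, 82, 82, 81, 82, 81, 80, 78, 79, 86, 84, 76, 84, 111, 121, 94, 46]
```

>>> {"name": "apply_moves", "arguments": {
  "targets": [
    {"twist":[0,0,0],"delta_pos":[15,-1,0],"fingers":0},
    {"twist":[0,0,0],"delta_pos":[40,-4,0],"fingers":0},
    {"twist":[0,0,0],"delta_pos":[65,-4,5],"fingers":0},
    {"twist":[0,0,0],"delta_pos":[82,-4,15],"fingers":0},
    {"twist":[0,0,0],"delta_pos":[90,-4,30],"fingers":0},
    {"twist":[0,0,0],"delta_pos":[90,-4,42],"fingers":0},
    {"twist":[0,0,0],"delta_pos":[90,-4,48],"fingers":0},
    {"twist":[0,0,0],"delta_pos":[90,-4,48],"fingers":0},
    {"twist":[0,0,0],"delta_pos":[90,-4,48],"fingers":0},
    {"twist":[0,0,0],"delta_pos":[90,-4,48],"fingers":0},
    {"twist":[0,0,0],"delta_pos":[90,-4,48],"fingers":0}
  ]
}}

```text
t: 8.82
position: [0.5146, 0.1809, 0.1712]
tcp_rot: [0.659, 0.753, 0.001, 0.001]
ft_force: [0.1, -0.0, -0.7]
grip_width: 0.114
grip_force: 49.1
```

Run:
```python
from h import *
c=imaging.camera("wrist");o=ctrl.observe();print(o["position"],o["tcp_rot"],o["ft_force"])
i=c["color"][...,::-1][100:250,190:320];cv2.imwrite("pics/w4.png",cv2.convertScaleAbs(cv2.resize(i,(520,600),interpolation=cv2.INTER_CUBIC),alpha=1.4))
np.save("w4.npy",np.r_[o["position"],o["tcp_rot"]]);import pickle;pickle.dump(dict(c),open("w4.pkl","wb"))
```

```text
[0.51450515 0.18100419 0.17117558] [6.58447035e-01 7.52626649e-01 5.81793964e-04 5.38853974e-04] [ 0.24641449 -1.04469948 -0.72801446]
```

View pics/w4.png

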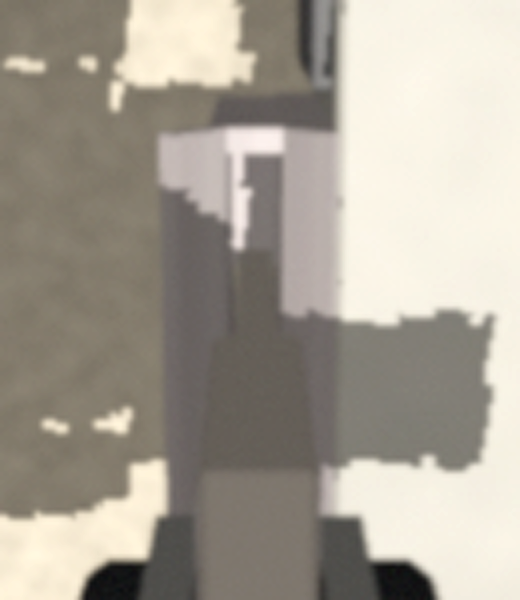

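The blade's lower end (cols 239–279) lies within the slot (cols 227–283), about 0.6 mm towards the cabinet. I'll shift −0.6 mm and go down to just above the spring bar.

>>> {"name": "apply_moves", "arguments": {
  "targets": [
    {"twist":[0,0,0],"delta_pos":[0,-0.6,0],"fingers":0},
    {"twist":[0,0,0],"delta_pos":[0,-0.6,5],"fingers":0},
    {"twist":[0,0,0],"delta_pos":[0,-0.6,10],"fingers":0},
    {"twist":[0,0,0],"delta_pos":[0,-0.6,15],"fingers":0},
    {"twist":[0,0,0],"delta_pos":[0,-0.6,20],"fingers":0},
    {"twist":[0,0,0],"delta_pos":[0,-0.6,25],"fingers":0},
    {"twist":[0,0,0],"delta_pos":[0,-0.6,30],"fingers":0},
    {"twist":[0,0,0],"delta_pos":[0,-0.6,35],"fingers":0},
    {"twist":[0,0,0],"delta_pos":[0,-0.6,40],"fingers":0},
    {"twist":[0,0,0],"delta_pos":[0,-0.6,44],"fingers":0},
    {"twist":[0,0,0],"delta_pos":[0,-0.6,44],"fingers":0},
    {"twist":[0,0,0],"delta_pos":[0,-0.6,44],"fingers":0}
  ]
}}

```text
t: 9.87
position: [0.513, 0.1813, 0.126]
tcp_rot: [0.658, 0.753, -0.0, -0.0]
ft_force: [-0.1, -0.8, -0.5]
grip_width: 0.106
grip_force: 49.1
```

>>> {"name": "apply_moves", "arguments": {
  "targets": [
    {"twist":[0,0,0],"delta_pos":[0,0,2],"fingers":0},
    {"twist":[0,0,0],"delta_pos":[0,0,4],"fingers":0},
    {"twist":[0,0,0],"delta_pos":[0,0,6],"fingers":0},
    {"twist":[0,0,0],"delta_pos":[0,0,8],"fingers":0},
    {"twist":[0,0,0],"delta_pos":[0,0,10],"fingers":0},
    {"twist":[0,0,0],"delta_pos":[0,0,10],"fingers":0},
    {"twist":[0,0,0],"delta_pos":[0,0,10],"fingers":0}
  ]
}}

```text
t: 10.45
position: [0.5135, 0.1814, 0.1167]
tcp_rot: [0.658, 0.753, 0.0, 0.0]
ft_force: [0.1, -0.0, 3.4]
grip_width: 0.108
grip_force: 49.7
```

>>> {"name": "apply_moves", "arguments": {
  "targets": [
    {"twist":[0,0,0],"delta_pos":[0,0,1],"fingers":0},
    {"twist":[0,0,0],"delta_pos":[0,0,2],"fingers":0},
    {"twist":[0,0,0],"delta_pos":[0,0,3],"fingers":0},
    {"twist":[0,0,0],"delta_pos":[0,0,4],"fingers":0},
    {"twist":[0,0,0],"delta_pos":[0,0,4],"fingers":0},
    {"twist":[0,0,0],"delta_pos":[0,0,4],"fingers":0}
  ]
}}

```text
t: 10.95
position: [0.5135, 0.1814, 0.1126]
tcp_rot: [0.658, 0.753, 0.0, 0.0]
ft_force: [-0.0, -0.2, 5.5]
grip_width: 0.109
grip_force: 50.0
```

>>> {"name": "apply_moves", "arguments": {
  "targets": [
    {"twist":[0,0,0],"delta_pos":[0,0,1],"fingers":0},
    {"twist":[0,0,0],"delta_pos":[0,0,2],"fingers":0},
    {"twist":[0,0,0],"delta_pos":[0,0,3],"fingers":0},
    {"twist":[0,0,0],"delta_pos":[0,0,3],"fingers":0},
    {"twist":[0,0,0],"delta_pos":[0,0,3],"fingers":0}
  ]
}}

```text
t: 11.37
position: [0.5135, 0.1814, 0.1097]
tcp_rot: [0.658, 0.753, 0.0, 0.0]
ft_force: [-1.0, -1.0, 7.2]
grip_width: 0.114
grip_force: 50.1
```

>>> {"name": "apply_moves", "arguments": {
  "targets": [
    {"twist":[0,0,0],"delta_pos":[0,0,1],"fingers":0},
    {"twist":[0,0,0],"delta_pos":[0,0,1],"fingers":0},
    {"twist":[0,0,0],"delta_pos":[0,0,1],"fingers":0}
  ]
}}

```text
t: 11.62
position: [0.5136, 0.1814, 0.1094]
tcp_rot: [0.658, 0.753, 0.0, 0.0]
ft_force: [-1.7, -0.9, 12.0]
grip_width: 0.109
grip_force: 50.9
```

>>> {"name": "apply_moves", "arguments": {
  "targets": [
    {"twist":[0,0,0],"delta_pos":[0,0,1],"fingers":0},
    {"twist":[0,0,0],"delta_pos":[0,0,1],"fingers":0},
    {"twist":[0,0,0],"delta_pos":[0,0,1],"fingers":0}
  ]
}}

```text
t: 11.87
position: [0.5138, 0.1814, 0.1093]
tcp_rot: [0.658, 0.753, 0.0, 0.0]
ft_force: [-6.3, -0.7, 19.1]
grip_width: 0.107
grip_force: 51.9
```

Run:
```python
from h import *
a=imaging.camera("side");b=imaging.camera("scene")
f=lambda i,x,y,w,h:cv2.resize(i["color"][y:y+h,x:x+w,::-1],(400,400),interpolation=cv2.INTER_CUBIC)
cv2.imwrite("pics/fin.png",np.hstack([f(a,170,140,110,110),f(b,270,80,110,110)]))
o=ctrl.observe();print(o["position"],o["ft_force"],o["grip_force"],o["t"])
```

```text
[0.51374999 0.18145239 0.10929901] [-5.97771261 -1.76379008 18.86282325] 51.87291920185089 11.9667
```

View pics/fin.png

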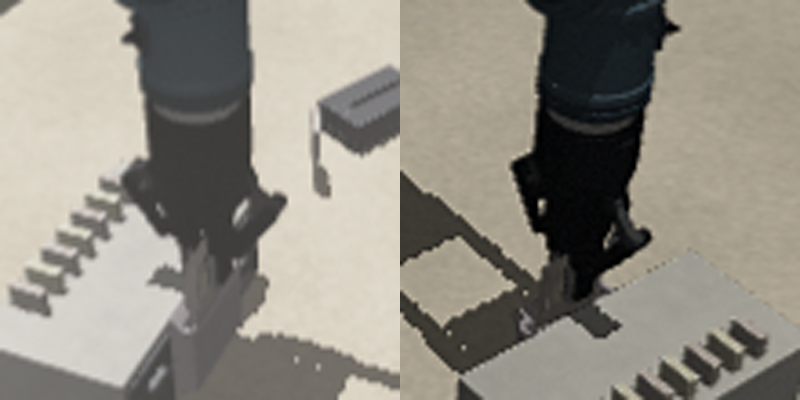

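The holder stands in the channel (side crop about (200,290)) with its plate bottom at the lip's top edge. The force is steady at 19 N and the pose is at floor height, so I'm handing it in.

```bash
python3 -c "
from workcell import ctrl
print(ctrl.job_done())"
```

```text
the job is handed in; nothing more can be done
None
```

The middle-sized holder is out of its stand and pressed home on the channel floor. The arm still holds it with a steady 19 N downward push and a 52 N grip. I handed the job in at about 12 s; no verdict came back.

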